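# Lock the burner box cover

### The job

The blue cover of the burner control box stands ajar on its spring. Set a fingertip in the slot of the red latch, press the cover fully shut, and while keeping it pressed turn the latch clockwise (seen from above) until it reaches its stop and the cover stays locked down. Then take the hand away; leave the tumbler, the tin and the wooden paddle where they are.

Things in the scene. Friction and masses are not known exactly. Their poses are not given: they have to be found in the camera images.
- burner_box: Fixed grey steel box, 260 (x) by 320 (y) by 110 mm high; origin at the centre of its underside, -x its front. A blue cover plate (268 x 330 x 6 mm) lies on it, hinged along the back (+x) top edge. The round red latch sits in a dark collar on the cover (118 mm outside diameter, 22 mm above the plate), its upright axis 60 mm in front of the box's centre. Gauge and vents lie flat at the cover's back.
- cover (a joint): Cover angle about its back hinge, rad: 0 fully shut, 0.065 ajar at its stop. A spring lifts it to ajar whenever it is neither pressed nor locked. The latch axis is 190 mm from the hinge and rises about 12 mm from shut to ajar. It takes about 2 N down at the latch to start and 5 to 7 N to shut. Shut, it stops firmly; once locked it may rise to about 0.006 when let go.
- latch (a joint): Latch turn, rad, growing clockwise from above: 0 slot parallel to the box's front edge (open), 1.571 end stop, slot at right angles to it (locked). Starts at 0 to 0.4. Friction about 0.1 N m; it stays where left. A tongue under the cover goes beneath a keeper in about the last 40 degrees; unless the cover is pressed fully shut it strikes or rides over the keeper and does not lock.
- slot_floor: Bright floor of latch slot, turning with it. Origin on the latch axis at the floor surface (121 mm above the bench when shut, 12 mm more ajar); x along the slot, z up. Slot 38 mm wide (y), 100 mm long (x), ends closed by the collar; red side walls 85 mm long and 18 mm high, level with the collar. A fingertip in the slot off the axis, moved in an arc about the axis, pushes a wall and turns it.
- tumbler: Loose amber glass tumbler, 72 mm across, 100 mm high, standing near the left or right of the box; origin at the centre of its underside. Not to be disturbed.
- wax_tin: Loose green tin, 68 mm across, 60 mm high, on the other side of the box; origin at the centre of its underside. Not to be disturbed.
- paddle: Loose wooden paddle lying on the bench in front of the box, 265 mm long (along its x), 62 mm wide, 14 mm thick; origin on the underside near its middle. Not to be disturbed.

How it is judged:
On the way, in this order (a step that is already met when the one before it is completed fails the run):
1. a fingertip in the slot presses on its floor and the cover is fully shut, the latch not yet turned half-way (contact force between the fingers and slot_floor above 1 N and value of joint cover below 0.015 rad and value of joint latch below 0.8 rad), for 0.1 s.
2. the latch is turned to its stop with the cover shut (value of joint latch above 1.4 rad and value of joint cover below 0.015 rad), for 0.2 s.
At the end, for the whole second after the job is handed in: The latch is within about 10 degrees of its stop (above 1.40 rad) and the cover, with nothing pressing it, stays shut (below 0.015 rad); tumbler, tin and paddle upright and within 25 mm of where they were (all of step 2 and distance of each of tumbler, wax_tin, paddle from where it was at the start of the episode below 0.025 m and angle between each of tumbler, wax_tin, paddle's own z axis and vertical below 0.1 rad); the robot touches nothing.
It fails at once if the tumbler is shoved, lifted or knocked over (distance of tumbler from where it was at the start of the episode above 0.025 m or angle between tumbler's own z axis and vertical above 0.2 rad).
It fails at once if the wax tin is shoved, lifted or knocked over (distance of wax_tin from where it was at the start of the episode above 0.025 m or angle between wax_tin's own z axis and vertical above 0.2 rad).
It fails at once if the paddle is shoved, lifted or knocked over (distance of paddle from where it was at the start of the episode above 0.025 m or angle between paddle's own z axis and vertical above 0.2 rad).
It also fails if it takes over 40 s, if anything falls off the work surface, if the arm or the gripper's body presses on something with over 40 N, if the wrist force passes 120 N, or if a joint passes its speed limit or range.

### The arm

A 7-joint arm with a two-finger parallel gripper is mounted at the origin on the work surface. World frame = base frame: x ahead of the robot, y to its left, z up, the work surface at z = 0. Lengths are in m, angles in rad, forces in N, time in s.
With the tool pointing down it reaches from about 0.35 to 0.9 m from the base axis. Payload 8.1 kg.
Tool frame: the origin (TCP) lies between the finger pads; the fingertips stand 11 mm ahead of it and the grasp point (between the pads) lies 8 mm behind it; z points along the fingers, y is the line along which they close (so a half turn about z gives the same grasp; the last joint's range is limited). The gripper opens to 92 mm and grips with 3 to 60 N. Pads are 19 mm wide; open, the fingers measure 130 mm over their backs; the gripper's body (75 mm by 190 mm) begins 47 mm behind the grasp point.
Start: joints at [1.235, 0.434, 0.025, 1.573, -0.012, 1.134, -0.075], TCP at [0.144, -0.608, 0.238] pointing down, gripper open.
Joint ranges: [-2.62, 2.62], [-0.44, 2.09], [-1.27, 1.32], [0.08, 2.57], [-1.32, 4.46], [0.12, 2], [-2.74, 2.74]. Speed limits (rad/s): [2.22, 2.22, 3.01, 3.01, 3.14, 3.14, 3.14].

### API

Orientations are given as a rotation vector (axis times angle).
In Python, from cell import observe, get_image, camera_params, sign_off gives the robot as it stands.
- The arm moves only by the shell command python3 -m pendant 'ROWS' [FORCE]. ROWS is JSON, one flat list of numbers, 7 for each row, row after row: the shift along the tool's x, y, z in m, then the turn, a rotation vector about the tool's x, y, z in rad, then the finger opening in m, from 0 to 0.0918. In form: [dx, dy, dz, rx, ry, rz, jaw, dx, dy, dz, rx, ry, rz, jaw, ...]. A call has 1 to 10 rows; each row shifts and turns the commanded pose from where the row before left it, along the tool's axes as they then stand; what a row does not reach is not made up. A row lasts 1/8 s, in which the tool goes at most 62.5 mm and 10.7 degrees, less where a joint would pass 70% of its speed; a pose out of reach is approached as far as the arm can. A call is refused whole if a number of a shift passes 0.0625 or a number of a turn 0.188, either way. A call with a gripper value outside its range is refused whole. The fingers move at their own pace and stop on an object; FORCE is the grip in N (left out, the last holds). Time passes only in rows, so rows that do not move let the fingers close. It gives the time, the measured TCP pose, the force, the opening and the grip force at its end, in the units of the state.
- observe(): the state, without advancing time (a new reading comes with each control period).
- get_image(name): name is "scene" or "top"; returns the picture (480x640x3 uint8, red, green, blue); there is no depth.
- camera_params(name): a dict with "intrinsics" (3x3 intrinsics, pixels), "eye" and "rotation" of the camera in the world. Camera axes: x right, y down, z forward; pixel columns grow to the right and rows downward; lengths in m; the calibration is good to about 2 mm. A picture is of the moment at which its call begins. camera_params takes no time and is no camera call.
- sign_off(): hands the job in; it is judged then, once.
The state is a dict: "clock": time; "joints": joint angles; "dq": joint speeds; "joint_efforts": joint torques, N m; "position": TCP position; "ee_rot": TCP orientation; "force": force on the tool from outside, world axes, zero at the start; "ft_torque": the same for the moment, N m; "width": opening from 0.0 (shut) to 1.0 (fully open); "gripper_force": force on a finger pad.
Only numpy, scipy, OpenCV 4.12 (cv2) and the standard library are available. Lean on these libraries where they do the work, as an engineer would, in place of code of your own. Each camera call takes 0.05 s, during which the arm holds its last target. There are 200 camera calls.

## Working session

There is one attempt and no reset: what is moved stays moved. The work goes in short steps, Python scripts to look and compute and a shell command to move; the robot and the scene stay as the last step left them, time stands still between calls to the robot, and variables do not carry over. Pictures are saved under pics/ and viewed, at most 10 in all, crops included, and the job is handed in when it is done.

```bash
mkdir -p pics
python3 - <<'E'
from cell import *
import cv2,numpy as np
print(observe())
for n in("scene","top"):
    im=get_image(n); cv2.imwrite(f"pics/{n}0.png",im[:,:,::-1]); print(n,camera_params(n))
E
```

```text
{'clock': 0.0, 'joints': array([ 1.23539995,  0.43522251,  0.02496138,  1.5740985 , -0.01160523,
        1.13395114, -0.07507877]), 'dq': array([-5.86381354e-04,  1.19053491e-04,  5.44506518e-04,  4.43839899e-04,
        9.38000071e-06,  8.41434968e-04, -5.25470656e-04]), 'joint_efforts': array([-2.12472449e-03, -6.67835641e+01,  9.83905457e-01, -3.14461577e+01,
       -6.07475289e-02,  4.27876669e-02,  2.04491589e-04]), 'position': array([ 0.14403128, -0.6076843 ,  0.23694455]), 'ee_rot': array([-3.11884868e+00, -3.64613098e-01,  4.82040437e-04]), 'force': array([ 0.24289439, -0.00946799,  0.98865386]), 'ft_torque': array([ 0.01876122, -0.04463925, -0.01629656]), 'gripper_force': 0.0, 'width': 0.9978388125567458}
scene {'intrinsics': array([[468.46116761,   0.        , 320.27838259],
       [  0.        , 468.46116761, 231.93820347],
       [  0.        ,   0.        ,   1.        ]]), 'eye': array([1.02234104, 0.44168515, 0.84070019]), 'rotation': array([-1.08396442, -2.54946706,  0.85757093])}
top {'intrinsics': array([[500.79289237,   0.        , 315.03010656],
       [  0.        , 500.79289237, 237.09656886],
       [  0.        ,   0.        ,   1.        ]]), 'eye': array([0.46728534, 0.03108734, 0.96259274]), 'rotation': array([-2.14683161,  2.15310621, -0.17897086])}
```

View pics/scene0.png

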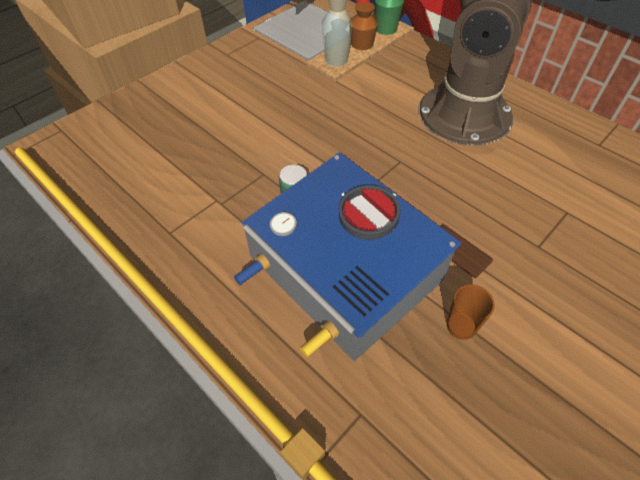

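View pics/top0.png

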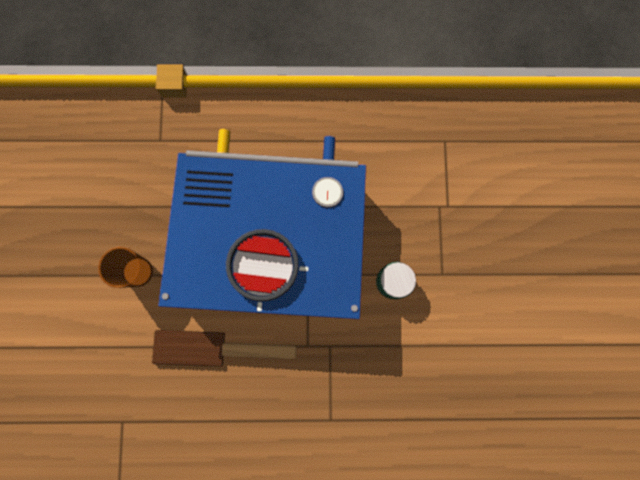

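Top view (up = +x, left = +y): latch at about (263,265), slot running (238,262)–(292,270), tumbler (125,268), tin (397,280), paddle (190,350). In the scene view the latch is at about (369,211). Next I measure the latch axis and slot direction.

```bash
cat > h.py <<'E'
import cv2,numpy as np
from scipy.spatial.transform import Rotation as R
from cell import *
def ray(n,uv):
    p=camera_params(n);d=np.linalg.inv(p["intrinsics"])@np.array([*uv,1.]);return p["eye"],R.from_rotvec(p["rotation"]).as_matrix()@d
def plane(n,uv,z):
    e,d=ray(n,uv);return (e+d*(z-e[2])/d[2])
def blob(m,near,r=70):
    k=np.zeros_like(m);cv2.circle(k,near,r,255,-1);m=m&k
    c,_=cv2.findContours(m,cv2.RETR_EXTERNAL,cv2.CHAIN_APPROX_NONE)
    return [x for x in c if cv2.contourArea(x)>60]
def measure(n,near,im,zt,zf):
    hsv=cv2.cvtColor(im,cv2.COLOR_RGB2HSV)
    red=cv2.inRange(hsv,(0,120,60),(8,255,255))|cv2.inRange(hsv,(170,120,60),(180,255,255))
    wh=cv2.inRange(hsv,(0,0,170),(180,50,255))
    cr=blob(red,near,45);cw=max(blob(wh,near,45),key=cv2.contourArea)
    pts=np.vstack(cr)[:,0].astype(float)
    P=np.array([plane(n,q,zt)[:2] for q in pts])
    H=cv2.convexHull((P*1e4).astype(np.float32)); c,rad=cv2.minEnclosingCircle(H)
    W=np.array([plane(n,q,zf)[:2] for q in cw[:,0]])
    rc=cv2.minAreaRect((W*1e4).astype(np.float32))
    b=cv2.boxPoints(rc)/1e4; e=[b[1]-b[0],b[2]-b[1]]; l=max(e,key=np.linalg.norm)
    # red/white straight edges: slot direction from each red segment's long rect side
    angs=[]
    for q in cr:
        Q=np.array([plane(n,t,zt)[:2] for t in q[:,0]]);r=cv2.boxPoints(cv2.minAreaRect((Q*1e4).astype(np.float32)))/1e4
        s=max([r[1]-r[0],r[2]-r[1]],key=np.linalg.norm);angs.append((np.degrees(np.arctan2(s[1],s[0]))%180,Q.mean(0).round(4)))
    print(n,"circle",np.array(c)/1e4,rad/1e4,"floor",np.array(rc[0])/1e4,np.linalg.norm(e,axis=1),"ang",np.degrees(np.arctan2(l[1],l[0]))%180,"red",angs)
E
python3 - <<'E'
from h import *
for n,near in(("top",(263,265)),("scene",(369,211))):
    im=cv2.imread(f"pics/{n}0.png")[:,:,::-1].copy(); measure(n,near,im,.151,.133)
    if n=="top":
        b=cv2.inRange(cv2.cvtColor(im,cv2.COLOR_RGB2HSV),(100,120,60),(125,255,255))
        b=cv2.morphologyEx(b,cv2.MORPH_OPEN,np.ones((15,15)))
        c=max(cv2.findContours(b,cv2.RETR_EXTERNAL,cv2.CHAIN_APPROX_NONE)[0],key=cv2.contourArea)
        P=np.array([plane(n,q,.116+.0001*max(0,min(160,q[1]-158)))[:2] for q in c[:,0]])
        r=cv2.minAreaRect((P*1e4).astype(np.float32));print("cover",np.array(r[0])/1e4,r[1],r[2],(cv2.boxPoints(r)/1e4).round(3).tolist())
    for u in((125,268),(397,280)): 
        if n=="top":print(plane(n,u,.05))
p=observe()["ee_rot"];print(R.from_rotvec(p).as_matrix().round(3))
E
```

```text
top circle [0.5476665  0.10563934] 0.04935387268066406 floor [0.54181812 0.10157407] [0.02725962 0.08730073] ang 80.380516 red [(np.float32(81.70838), array([0.5176, 0.1105])), (np.float32(82.70113), array([0.5756, 0.1013]))]
cover [0.59961777 0.10248478] (3296.489501953125, 2604.33056640625) 86.14710998535156 [[0.45899999141693115, -0.05299999937415123], [0.7179999947547913, -0.07100000232458115], [0.7409999966621399, 0.257999986410141], [0.48100000619888306, 0.2759999930858612]]
[0.54986179 0.36217123 0.05      ]
[ 0.52658517 -0.13240942  0.05      ]
scene circle [0.54778643 0.10429661] 0.05245171508789063 floor [0.53971509 0.09935938] [0.02973741 0.0877227 ] ang 82.312614 red [(np.float32(82.30258), array([0.5798, 0.1034])), (np.float32(82.07061), array([0.5205, 0.1085]))]
[[ 0.973  0.231 -0.   ]
 [ 0.231 -0.973  0.001]
 [-0.    -0.001 -1.   ]]
```

```bash
python3 -m pendant '[0.06,0,-0.01,0,0,0,0.04, 0.06,0,-0.01,0,0,0,0.04, 0.06,0,-0.01,0,0,0,0.04, 0.06,0,0,0,0,0,0.04, 0.0264,-0.05,0,0,0,0,0.04, 0.0264,-0.05,0,0,0,0,0.04, 0.0264,-0.05,0,0,0,0,0.04, 0.0264,-0.05,0,0,0,0,0.04, 0.0264,-0.05,0,0,0,0,0.04, 0.0264,-0.05,0,0,0,0,0.04]' 10
python3 -m pendant '[0.0264,-0.05,0,0,0,0,0.04, 0.0264,-0.05,0,0,0,0,0.04, 0.0264,-0.05,0,0,0,0,0.04, 0.0264,-0.05,0,0,0,0,0.04, 0.0264,-0.05,0,0,0,0,0.04, 0.0264,-0.05,0,0,0,0,0.04, 0,0,0,0,0,0,0.04]'
python3 -m pendant '[0,0,0,0,0,-0.185,0.04, 0,0,0,0,0,-0.185,0.04, 0,0,0,0,0,-0.185,0.04, 0,0,0,0,0,-0.185,0.04, 0,0,0,0,0,-0.185,0.04, 0,0,0,0,0,-0.185,0.04, 0,0,0,0,0,-0.185,0.04, 0,0,0,0,0,-0.185,0.04, 0,0,0,0,0,-0.185,0.04, 0,0,0,0,0,-0.185,0.04]'
python3 -m pendant '[0,0,0,0,0,-0.185,0.04, 0,0,0,0,0,-0.185,0.04, 0,0,0,0,0,-0.185,0.04, 0,0,0,0,0,-0.185,0.04, 0,0,0,0,0,-0.185,0.04, 0,0,0,0,0,0,0.04]'
cat > st.py <<'E'
from h import *
o=observe();M=R.from_rotvec(o["ee_rot"]).as_matrix()
print("t",o["clock"],"p",o["position"].round(4),"yaw_y",np.degrees(np.arctan2(M[1,1],M[0,1])).round(1),"z",M[:,2].round(3),"F",o["force"].round(1),"T",o["ft_torque"].round(2),"w",o["width"]*.0918,"j",o["joints"].round(2))
d=np.array([.5465,.105,0])-o["position"];d[2]=0;print("tool delta",(M.T@d).round(4))
E
python3 st.py
```

```text
clock: 1.35
position: [0.4627, -0.2225, 0.2676]
ee_rot: [-3.12, -0.365, 0.0]
force: [0.7, -0.0, 0.3]
width: 0.435
gripper_force: 0.0
clock: 2.22
position: [0.5473, 0.1098, 0.2673]
ee_rot: [-3.116, -0.377, 0.001]
force: [-0.7, -0.3, -0.6]
width: 0.436
gripper_force: 0.0
clock: 3.48
position: [0.5474, 0.1027, 0.2673]
ee_rot: [-1.58, -2.715, 0.002]
force: [-0.0, 0.1, 0.1]
width: 0.433
gripper_force: 0.0
clock: 4.22
position: [0.5474, 0.1028, 0.2672]
ee_rot: [-0.214, -3.133, 0.001]
force: [-0.7, 0.3, 0.1]
width: 0.438
gripper_force: 0.0
t 4.225 p [0.5474 0.1028 0.2672] yaw_y 82.2 z [-0.001 -0.001 -1.   ] F [-0.7  0.3  0.1] T [ 0.05 -0.16 -0.  ] w 0.040167338167884585 j [ 0.36  0.45 -0.91  1.65  0.37  1.23  0.81]
tool delta [ 0.0012  0.0021 -0.    ]
```

```bash
python3 -m pendant '[0.001,0.002,0.03,0,0,0,0.04, 0,0,0.03,0,0,0,0.04, 0,0,0.025,0,0,0,0.04, 0,0,0,0,0,0,0.04]'; python3 st.py
python3 - <<'E'
from h import *
a=get_image("top")[170:350,160:380];b=get_image("scene")[120:300,260:480]
cv2.imwrite("pics/a1.png",cv2.resize(np.hstack([a,b]),None,fx=1.8,fy=1.8,interpolation=3)[:,:,::-1])
E
```

```text
clock: 4.72
position: [0.5457, 0.1051, 0.1811]
ee_rot: [-0.216, -3.131, 0.002]
force: [0.1, -0.1, 0.2]
width: 0.438
gripper_force: 0.0
t 4.725 p [0.5457 0.1051 0.1811] yaw_y 82.1 z [-0.003 -0.001 -1.   ] F [ 0.1 -0.1  0.2] T [ 0.05 -0.2   0.02] w 0.040201023374706484 j [ 0.32  0.53 -0.87  1.76  0.45  1.07  0.73]
tool delta [-0.0008  0.     -0.    ]
```

View pics/a1.png

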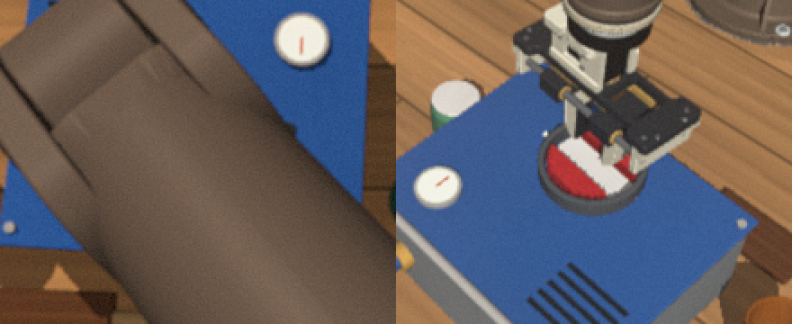

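The top view is hidden by the arm. The scene crop shows both fingers over the slot at about (575,130) and (610,155), lined up with it. I lower in small steps while watching the force.

```bash
python3 -m pendant '[0,0,0.012,0,0,0,0.04, 0,0,0.012,0,0,0,0.04, 0,0,0.01,0,0,0,0.04, 0,0,0.003,0,0,0,0.04, 0,0,0,0,0,0,0.04]'; python3 -m pendant '[0,0,0.004,0,0,0,0.04, 0,0,0.004,0,0,0,0.04, 0,0,0.003,0,0,0,0.04, 0,0,0,0,0,0,0.04]';python3 st.py
```

```text
clock: 5.45
position: [0.5467, 0.1062, 0.1455]
ee_rot: [-0.21, -3.134, 0.0]
force: [-0.1, 1.1, -0.1]
width: 0.436
gripper_force: 0.0
clock: 5.95
position: [0.5466, 0.1065, 0.1346]
ee_rot: [-0.21, -3.134, -0.0]
force: [-3.1, 0.9, 4.0]
width: 0.434
gripper_force: 2.1
t 5.95 p [0.5466 0.1065 0.1346] yaw_y 82.4 z [-0.  0. -1.] F [-3.1  0.9  4. ] T [ 0.18  0.52 -0.05] w 0.03982923902893681 j [ 0.29  0.58 -0.83  1.81  0.51  0.98  0.68]
tool delta [-0.0001 -0.0015 -0.    ]
```

```bash
python3 -m pendant '[0,0,0.002,0,0,0,0.04, 0,0,0.001,0,0,0,0.04, 0,0,0,0,0,0,0.04]'; python3 -m pendant '[0,0,0.001,0,0,0,0.04, 0,0,0.001,0,0,0,0.04, 0,0,0,0,0,0,0.04]';python3 st.py
```

```text
clock: 6.32
position: [0.5468, 0.1064, 0.1322]
ee_rot: [0.21, 3.134, -0.0]
force: [-4.7, 0.7, 9.1]
width: 0.436
gripper_force: 4.3
clock: 6.7
position: [0.5469, 0.1065, 0.1316]
ee_rot: [0.21, 3.133, -0.001]
force: [-9.5, -3.0, 24.9]
width: 0.436
gripper_force: 12.4
t 6.7 p [0.5469 0.1065 0.1316] yaw_y 82.3 z [ 0.001 -0.001 -1.   ] F [-9.5 -3.  24.9] T [-0.43  2.13 -0.01] w 0.04003259521301908 j [ 0.29  0.58 -0.83  1.82  0.51  0.97  0.68]
tool delta [ 0.0002 -0.0015  0.    ]
```

```bash
python3 -m pendant '[0,0,0,0,0,0.1,0.04, 0,0,0,0,0,0.1,0.04, 0,0,0,0,0,0.1,0.04, 0,0,0,0,0,0.1,0.04, 0,0,0,0,0,0.1,0.04, 0,0,0,0,0,0,0.04]';python3 st.py
```

```text
clock: 7.45
position: [0.5472, 0.1053, 0.1316]
ee_rot: [0.982, 2.982, -0.003]
force: [-10.2, -4.9, 24.3]
width: 0.434
gripper_force: 12.4
t 7.45 p [0.5472 0.1053 0.1316] yaw_y 53.6 z [ 0.001 -0.002 -1.   ] F [-10.2  -4.9  24.3] T [-1.03  1.9  -0.11] w 0.03984353288871068 j [ 0.21  0.54 -0.7   1.82  0.43  0.94  0.25]
tool delta [ 0.0003 -0.0006 -0.    ]
```

```bash
python3 -m pendant '[0,0,0,0,0,0.1,0.04, 0,0,0,0,0,0.1,0.04, 0,0,0,0,0,0.1,0.04, 0,0,0,0,0,0.1,0.04, 0,0,0,0,0,0.1,0.04, 0,0,0,0,0,0,0.04]';python3 st.py
python3 -m pendant '[0,0,0,0,0,0.1,0.04, 0,0,0,0,0,0.1,0.04, 0,0,0,0,0,0.1,0.04, 0,0,0,0,0,0.1,0.04, 0,0,0,0,0,0,0.04]';python3 st.py
```

```text
clock: 8.2
position: [0.5469, 0.1042, 0.1316]
ee_rot: [1.689, 2.645, -0.004]
force: [-10.2, -7.6, 26.5]
width: 0.437
gripper_force: 13.2
t 8.2 p [0.5469 0.1042 0.1316] yaw_y 24.9 z [ 0.001 -0.004 -1.   ] F [-10.2  -7.6  26.5] T [-1.81  2.17 -0.03] w 0.040118057577430935 j [ 0.13  0.51 -0.58  1.83  0.35  0.91 -0.17]
tool delta [ 0.0009  0.     -0.    ]
clock: 8.82
position: [0.5464, 0.1036, 0.1315]
ee_rot: [2.182, 2.257, -0.005]
force: [-12.1, -9.7, 28.2]
width: 0.434
gripper_force: 14.1
t 8.825 p [0.5464 0.1036 0.1315] yaw_y 1.9 z [-0.    -0.004 -1.   ] F [-12.1  -9.7  28.2] T [-2.14  2.53 -0.07] w 0.03986424435071433 j [ 0.06  0.49 -0.48  1.84  0.29  0.89 -0.52]
tool delta [ 0.0014  0.0002 -0.    ]
```

```bash
for i in 1; do python3 -m pendant '[0,0,0,0,0,0.1,0.04, 0,0,0,0,0,0.1,0.04, 0,0,0,0,0,0,0.04]';python3 st.py; python3 -m pendant '[0,0,0,0,0,0.1,0.04, 0,0,0,0,0,0,0.04]';python3 st.py; python3 -m pendant '[0,0,0,0,0,0.05,0.04, 0,0,0,0,0,0,0.04]';python3 st.py; done
python3 - <<'E'
from h import *
b=get_image("scene")[120:300,260:480]
cv2.imwrite("pics/a2.png",cv2.resize(b,None,fx=2.5,fy=2.5,interpolation=3)[:,:,::-1])
E
```

```text
clock: 9.2
position: [0.5475, 0.105, 0.1317]
ee_rot: [2.395, 2.028, 0.0]
force: [-7.5, -5.9, 22.8]
width: 0.432
gripper_force: 11.6
t 9.2 p [0.5475 0.105  0.1317] yaw_y -9.5 z [ 0.002 -0.002 -1.   ] F [-7.5 -5.9 22.8] T [-1.2   1.62 -0.12] w 0.03965073696347719 j [ 0.02  0.48 -0.43  1.84  0.25  0.88 -0.69]
tool delta [-0.0001 -0.001  -0.    ]
clock: 9.45
position: [0.5483, 0.1057, 0.1318]
ee_rot: [2.493, 1.907, 0.004]
force: [-4.3, -2.7, 19.5]
width: 0.437
gripper_force: 10.0
t 9.45 p [0.5483 0.1057 0.1318] yaw_y -15.2 z [ 0.004 -0.001 -1.   ] F [-4.3 -2.7 19.5] T [-0.69  0.98 -0.11] w 0.0400868329570157 j [ 0.01  0.47 -0.4   1.84  0.24  0.87 -0.78]
tool delta [-0.0012 -0.0016 -0.    ]
clock: 9.7
position: [0.5482, 0.1052, 0.1317]
ee_rot: [2.539, 1.845, 0.003]
force: [-5.6, -5.2, 21.8]
width: 0.435
gripper_force: 15.5
t 9.7 p [0.5482 0.1052 0.1317] yaw_y -18.0 z [ 0.003 -0.002 -1.   ] F [-5.6 -5.2 21.8] T [-0.95  1.08  0.53] w 0.03993781416235504 j [-0.    0.47 -0.39  1.84  0.23  0.87 -0.82]
tool delta [-0.0008 -0.0016 -0.    ]
```

View pics/a2.png

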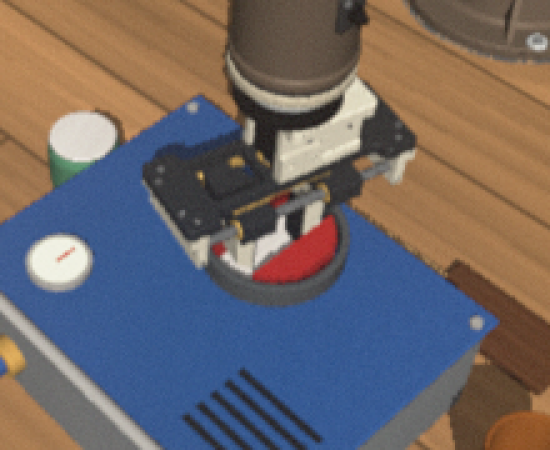

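The crop shows the slot now running front to back, with the fingers at (240,250) and (310,210). The turning moment has jumped to 0.53 N m at yaw −18°, which matches the latch stop. I push a touch more and hold, back off inside the slack, then lift.

```bash
python3 -m pendant '[0,0,0,0,0,0.03,0.04, 0,0,0,0,0,0,0.04, 0,0,0,0,0,0,0.04]';python3 st.py; python3 -m pendant '[0,0,-0.001,0,0,-0.1,0.04, 0,0,-0.001,0,0,-0.05,0.04, 0,0,-0.002,0,0,0,0.04, 0,0,-0.003,0,0,0,0.04, 0,0,0,0,0,0,0.04]'; python3 st.py
```

```text
clock: 10.12
position: [0.5481, 0.105, 0.1317]
ee_rot: [2.563, 1.811, 0.002]
force: [-4.6, -6.0, 21.6]
width: 0.44
gripper_force: 28.8
t 10.125 p [0.5481 0.105  0.1317] yaw_y -19.5 z [ 0.003 -0.002 -1.   ] F [-4.6 -6.  21.6] T [-1.26  1.16  1.76] w 0.040381599260319125 j [-0.01  0.47 -0.38  1.84  0.23  0.87 -0.84]
tool delta [-0.0005 -0.0015 -0.    ]
clock: 10.75
position: [0.5467, 0.1059, 0.1366]
ee_rot: [2.426, 1.996, -0.001]
force: [-0.1, 0.1, -0.7]
width: 0.433
gripper_force: 0.0
t 10.75 p [0.5467 0.1059 0.1366] yaw_y -11.1 z [-0. -0. -1.] F [-0.1  0.1 -0.7] T [-0.01 -0.05 -0.  ] w 0.039738992366973806 j [ 0.02  0.47 -0.42  1.83  0.24  0.89 -0.71]
tool delta [-0.0009 -0.      0.    ]
```

```bash
python3 -m pendant '[0,0,-0.01,0,0,0,0.04, 0,0,-0.02,0,0,0,0.04, 0,0,-0.04,0,0,0,0.04, 0,0,-0.05,0,0,0,0.04, -0.05,0,-0.02,0,0,0,0.04, -0.06,0,0,0,0,0,0.04, -0.06,0,0,0,0,0,0.04, -0.06,0,0,0,0,0,0.04, -0.06,0,0,0,0,0,0.04, -0.06,0,0,0,0,0,0.04]'; python3 -m pendant '[-0.04,0,0,0,0,0,0.04, 0,0,0,0,0,0,0.04]';python3 - <<'E'
from h import *
im=get_image("top"); measure("top",(263,265),im,.139,.121); s=get_image("scene"); measure("scene",(369,215),s,.139,.121)
cv2.imwrite("pics/a3.png",np.hstack([im[100:400,50:450],s[100:400,200:600]])[:,:,::-1])
E
```

```text
clock: 12.0
position: [0.4791, -0.239, 0.2775]
ee_rot: [2.425, 1.997, 0.001]
force: [1.4, -0.7, -1.0]
width: 0.439
gripper_force: 0.0
clock: 12.25
position: [0.4704, -0.2804, 0.2769]
ee_rot: [2.431, 1.989, -0.002]
force: [0.1, 0.1, 0.4]
width: 0.435
gripper_force: 0.0
top circle [0.54541299 0.10589628] 0.04930693664550781 floor [0.54145483 0.10084618] [0.08797825 0.02572284] ang 178.70479 red [(np.float32(176.08612), array([0.5429, 0.0758])), (np.float32(176.11766), array([0.5472, 0.1349]))]
scene circle [0.54592725 0.10416777] 0.05040104675292969 floor [0.53868857 0.09647537] [0.08699117 0.02713389] ang 179.37222 red [(np.float32(177.16776), array([0.5495, 0.1347])), (np.float32(176.059), array([0.5453, 0.0774]))]
```

View pics/a3.png

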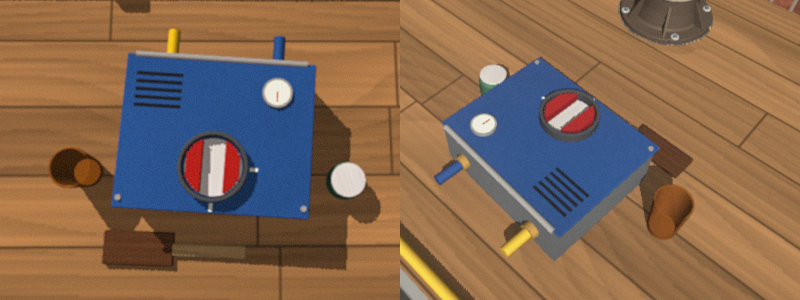

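The picture shows the slot square to the box front, at (212,167) in the top half. Its angle is 176.1°, which matches the box's x axis. The cover stays down, and the tumbler, tin and paddle are where they were.

```bash
python3 -c "
from cell import *
print(sign_off())"
```

```text
the job is handed in; nothing more can be done
None
```

I pressed the cover shut and turned the latch clockwise to its stop; after the hand was taken away the cover stayed down, with the tumbler, tin and paddle where they were. The job was handed in at about 12 s; no verdict came back.

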